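# Balance the sample rotor with the second specimen pot

## Robot

A 7-joint arm with a two-finger parallel gripper is mounted at the origin on a cart in front of the work surface, level with it; the furniture and walls round the work are solid. World frame = base frame: x ahead of the robot, y to its left, z up, the work surface at z = 0. Lengths are in m, angles in rad, forces in N, time in s.
With the tool pointing down it reaches from about 0.425 to 0.875 m from the base axis. Payload 9.9 kg.
Tool frame: the origin (TCP) lies between the finger pads; the fingertips stand 25 mm ahead of it and the grasp point (between the pads) lies 6 mm ahead of it; z points along the fingers, y is the direction in which the jaws open and shut (so a half turn about z gives the same grasp; the last joint's range is limited). The gripper opens to 85 mm and grips with 20 to 120 N. Pads are 22 mm wide; open, the fingers measure 114 mm over their backs; the gripper's body (76 mm by 85 mm) begins 54 mm behind the grasp point. The pads swing forward as they close: fully open they stand 13 mm farther back than shut.
Start: joints at [-1.41, 0.576, 0.025, 1.437, -0.015, 1.129, -0.057], TCP at [0.164, 0.655, 0.256] pointing down, gripper open.
Joint ranges: [-2.76, 2.76], [-0.34, 2.15], [-1.52, 1.57], [0.19, 2.46], [-1.09, 4.23], [0.17, 1.99], [-2.82, 2.82]. Speed limits (rad/s): [2.22, 2.22, 3.01, 3.01, 3.14, 3.14, 3.14].

## Interface

Orientations are given as a rotation vector (axis times angle).
In Python, from station import get_state, camera, camera_model, manip gives the robot as it stands.
- The arm moves only by the shell command python3 -m jog 'ROWS' [FORCE]. ROWS is JSON, a list of rows, each a list of 7 numbers: the turn, a rotation vector about the tool's x, y, z in degrees, then the shift along the tool's x, y, z in mm, then the opening, from 0 (shut) to 1 (fully open). A call has 1 to 12 rows; each row shifts and turns the pose as measured when the row begins, along the tool's axes as they then stand; what a row does not reach is not made up. A row lasts 1/10 s, in which the tool goes at most 50 mm and 8.59 degrees, less where a joint would pass 70% of its speed; a pose out of reach is approached as far as the arm can. A call with a gripper value outside its range is refused whole. The fingers move at their own pace and stop on an object; FORCE is the grip in N (left out, the last holds). Time passes only in rows, so rows that do not move let the fingers close. It gives the time, the measured TCP pose, the force and the opening at its end, in the units of the state.
- get_state(): the state, without advancing time (a new reading comes with each control period).
- camera(name): name is "side" or "top" or "wrist"; returns the picture (400x640x3 uint8, red, green, blue); there is no depth.
- camera_model(name): a dict with "fovy" (degrees; the focal length in pixels is half the picture's height over the tangent of half this angle, whatever the lens; pixels are square), "cx", "cy" (the principal point, pixels), "D" ([k1, k2, p1, p2, k3] as OpenCV has them; the pictures are not rectified), "extrinsics" (4x4, takes a point from camera to world coordinates); the wrist camera has in their place "hand_eye" (4x4, takes a point from camera to tool coordinates, whose origin is the TCP and whose axes are the flange's). Camera axes: x right, y down, z forward; pixel columns grow to the right and rows downward; lengths in m; the calibration is good to about 2 mm. A picture is of the moment at which its call begins: read the wrist's pose just before it. camera_model takes no time and is no camera call.
- manip.close_job(): hands the job in, once; it reports no verdict.
The state is a dict: "time": time; "joint_positions": joint angles; "qvel": joint speeds; "tau": joint torques, N m; "ee_pos": TCP position; "tool_rot": TCP orientation; "wrist_force": force on the tool from outside, world axes, zero at the start; "torque": the same for the moment, N m; "finger_gap": finger opening in m.
Only numpy, scipy, OpenCV 4.12 (cv2) and the standard library are available. Lean on these libraries where they do the work, as an engineer would, in place of code of your own. Each camera call takes 0.05 s, during which the arm holds its last target. There are 200 camera calls.

## Task

The low four-cup rotor on the bench has one specimen pot in it and must be balanced before it is run. Take the identical specimen pot that stands on the bench and set it down upright in the cup straight across the rotor from the loaded one, seated on the cup's floor. Do not let it drop, leave the loaded pot in its cup, and do not disturb the taller white pot.

Things in the scene. Friction and masses are not known exactly. Their poses are not given: they have to be found in the camera images.
- rotor_centre (a point): Centre of the fixed rotor at cup-floor height, 33 mm above the bench. Round platter 186 mm wide, 24 mm hub nut rising 17 mm over this point, and four identical open grey cups 90 degrees apart, their axes 54 mm from this point. Cups are 58 mm wide inside, flaring to 67 mm at the rim, 19 mm above their floor. The rotor's angle varies, so find the loaded cup from the loaded pot; the rest are empty.
- loaded_pot_centre (a point): Centre, half-way up, of the specimen pot that already stands in one of the rotor's cups. White pot with a wider yellow cap, 62 mm high: body 46 mm in diameter, cap 51 mm in diameter and 12 mm high at the top. The pot's z axis points up through the cap. It has up to 6 mm of play in its cup.
- bench_pot_centre (a point): Centre, half-way up (31 mm above its underside), of the identical specimen pot that stands on the bench to the right of the rotor, nearer to it or farther than the tall white pot: body 46 mm in diameter, yellow cap 51 mm in diameter (the top 12 mm of its 62 mm height), z axis up, about 40 to 80 g. Grip it round the cap or the body. Seated in a cup, this point is 31 mm above the rotor centre point.
- tall_pot_centre (a point): Centre, half-way up, of a bystander: a taller all-white lidded pot, 59 mm in diameter and 100 mm high, that stands on the bench beside the specimen pot that is to be moved, at least 25 mm of space between them. Not to be used.
Not all that is in view belongs to the job. Leave any turquoise look-alike of the part that bears loaded_pot_centre alone.

How it is judged:
By the outcome, as a careful person would: the job done as asked, in the order asked, and still so for the second after the job is handed in, with the robot touching nothing.
It also fails if it takes over 32 s, if anything falls off the work surface, if the arm or the gripper's body presses on something with over 40 N, if the wrist force passes 120 N, or if a joint passes its speed limit or range.

## Working session

There is one attempt and no reset: what is moved stays moved. The work goes in short steps, Python scripts to look and compute and a shell command to move; the robot and the scene stay as the last step left them, time stands still between calls to the robot, and variables do not carry over. Pictures are saved under pics/ and viewed, about 8 in all and at most 12, crops included, and the job is handed in when it is done.

```bash
mkdir -p pics; python3 - <<'E'
from station import get_state,camera,camera_model
import cv2,numpy as np
s=get_state();print(s['time'],s['ee_pos'],s['tool_rot'],s['finger_gap'])
for n in('top','side'):
    im=camera(n);cv2.imwrite(f'pics/{n}0.png',im[:,:,::-1]);m=camera_model(n);print(n,m['fovy'],np.round(m['extrinsics'],3).tolist(),m['D'])
print(camera_model('wrist'))
E
```

```text
0.0 [0.16346518 0.65448511 0.25546387] [-3.83361084e-01 -3.11802721e+00  2.55213383e-03] 0.08563365793455881
top 52.18409262320743 [[0.025, -0.991, 0.132, 0.357], [-1.0, -0.024, 0.007, 0.392], [-0.004, -0.132, -0.991, 1.163], [0.0, 0.0, 0.0, 1.0]] [-0.07888865  0.          0.          0.          0.        ]
side 42.74372520178497 [[-0.805, -0.332, 0.491, -0.058], [-0.593, 0.433, -0.679, 1.184], [0.013, -0.838, -0.545, 0.679], [0.0, 0.0, 0.0, 1.0]] [-0.15066043  0.          0.          0.          0.        ]
{'fovy': 65.01927151159182, 'cx': 318.3340356066239, 'cy': 198.97306374263886, 'D': array([-0.0519877,  0.       ,  0.       ,  0.       ,  0.       ]), 'hand_eye': array([[ 2.76832788e-04, -9.65085214e-01, -2.61935973e-01,
         6.55817341e-02],
       [ 9.99999435e-01,  5.35934838e-04, -9.17743955e-04,
         6.09050952e-04],
       [ 1.02608173e-03, -2.61935571e-01,  9.65084817e-01,
        -1.17595520e-01],
       [ 0.00000000e+00,  0.00000000e+00,  0.00000000e+00,
         1.00000000e+00]])}
```

View pics/top0.png

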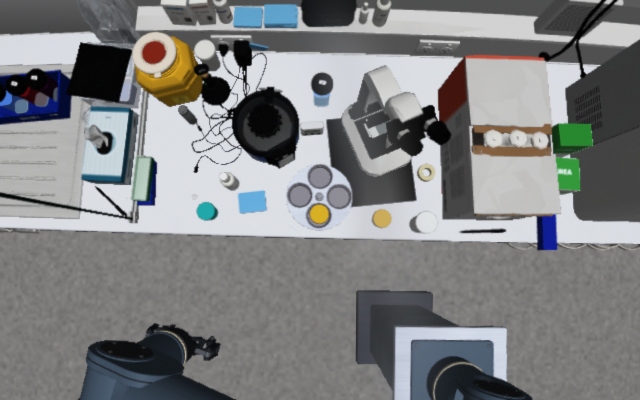

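View pics/side0.png

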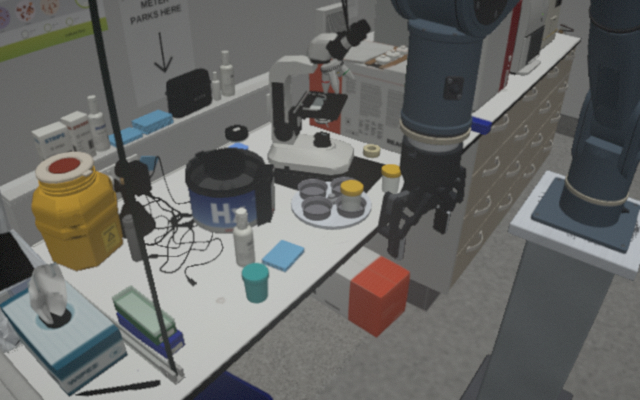

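Top view: the rotor is at about (319,197) and the loaded pot's yellow cap is at (319,214). The opposite cup is the far one, at (319,177). The bench pot is at (382,218) and the tall white pot at (426,223). The microscope and the black jar flank the target cup. The side view agrees; the turquoise look-alike is away to the left.

```bash
cat > h.py <<'E'
import numpy as np,cv2
from station import get_state,camera,camera_model
from scipy.spatial.transform import Rotation as R
def K(m): f=200/np.tan(np.radians(m['fovy']/2)); return np.array([[f,0,m['cx']],[0,f,m['cy']],[0,0,1]])
def pose(n,s=None):
    m=camera_model(n)
    if n!='wrist': return m,np.array(m['extrinsics'])
    T=np.eye(4);T[:3,:3]=R.from_rotvec(s['tool_rot']).as_matrix();T[:3,3]=s['ee_pos'];return m,T@m['hand_eye']
def cast(n,uv,z,s=None):
    m,T=pose(n,s);p=cv2.undistortPoints(np.array([[uv]],float),K(m),np.array(m['D']))[0,0]
    d=T[:3,:3]@[p[0],p[1],1];o=T[:3,3];return o+d*(z-o[2])/d[2]
def proj(n,P,s=None):
    m,T=pose(n,s);I=np.linalg.inv(T);return cv2.projectPoints(np.array(P,float).reshape(-1,1,3),cv2.Rodrigues(I[:3,:3])[0],I[:3,3],K(m),np.array(m['D']))[0][:,0]
def blobs(im,lo,hi,amin=40):
    h=cv2.cvtColor(im,cv2.COLOR_RGB2HSV);mk=cv2.inRange(h,np.array(lo),np.array(hi))
    n,l,st,c=cv2.connectedComponentsWithStats(mk)
    return [(c[i].round(1),st[i].tolist()) for i in range(1,n) if st[i][4]>=amin]
def totool(P,s): return R.from_rotvec(s['tool_rot']).inv().apply(np.array(P)-s['ee_pos'])*1000
E
python3 - <<'E'
from h import *
im=cv2.imread('pics/top0.png')[:,:,::-1].copy()
for c,st in blobs(im,(15,120,90),(35,255,255)): print(c,st,cast('top',c,.060).round(3),cast('top',c,.093).round(3))
im=cv2.imread('pics/side0.png')[:,:,::-1].copy()
for c,st in blobs(im,(15,120,90),(35,255,255)): print('side',c,st,cast('side',c,.056).round(3),cast('side',c,.089).round(3))
print('cups',[cast('top',p,.052).round(3) for p in((319.5,176),(300,195.5),(340,195.5))],'hub',cast('top',(319,197),.05),'tall',cast('top',(426,222),.1))
s=get_state();print(R.from_rotvec(s['tool_rot']).as_matrix().round(3))
E
python3 -c "
import cv2;im=cv2.imread('pics/top0.png')[130:250,220:460];cv2.imwrite('pics/c1.png',cv2.resize(im,None,fx=3.3,fy=3.3,interpolation=2))"
```

```text
[171.2  72.5] [135, 36, 63, 62, 1620] [0.852 0.815 0.06 ] [0.838 0.802 0.093]
[196.   89.1] [190, 80, 12, 20, 122] [0.802 0.738 0.06 ] [0.789 0.728 0.093]
[545.  128.3] [535, 125, 17, 9, 41] [ 0.714 -0.264  0.06 ] [ 0.703 -0.244  0.093]
[510. 151.] [504, 148, 13, 7, 46] [ 0.643 -0.156  0.06 ] [ 0.635 -0.139  0.093]
[533.9 151.4] [527, 148, 17, 8, 42] [ 0.644 -0.226  0.06 ] [ 0.636 -0.208  0.093]
[318.8 213.6] [310, 204, 19, 20, 291] [0.454 0.379 0.06 ] [0.451 0.38  0.093]
[381.7 218. ] [374, 210, 17, 17, 230] [0.446 0.209 0.06 ] [0.444 0.214 0.093]
side [43.1 37.4] [0, 22, 92, 32, 399] [2.425 0.095 0.056] [2.293 0.153 0.089]
side [390.8 170.4] [381, 165, 20, 12, 207] [0.447 0.211 0.056] [0.42  0.263 0.089]
side [ 78.  219.5] [32, 166, 90, 104, 6496] [0.873 0.801 0.056] [0.823 0.821 0.089]
side [351.7 187.2] [341, 180, 23, 16, 289] [0.48  0.335 0.056] [0.451 0.38  0.089]
cups [array([0.559, 0.38 , 0.052]), array([0.504, 0.432, 0.052]), array([0.506, 0.322, 0.052])] hub [0.50095152 0.37967233 0.05      ] tall [0.43526532 0.09853759 0.1       ]
[[-0.97   0.242 -0.   ]
 [ 0.242  0.97  -0.001]
 [-0.    -0.001 -1.   ]]
```

View pics/c1.png

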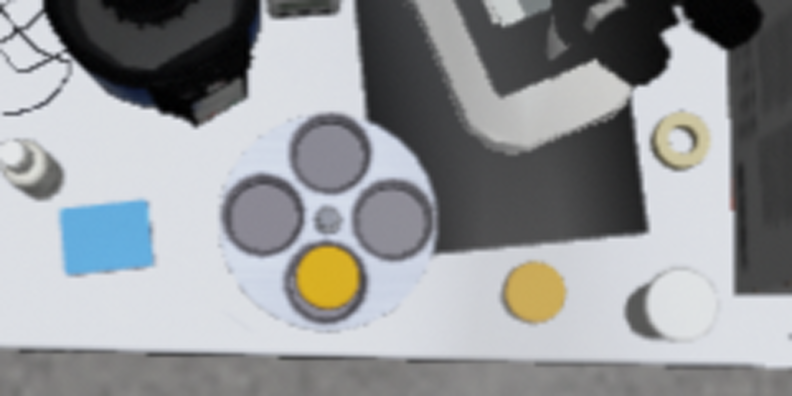

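Bench pot is at (0.446,0.210); the two views agree within 3 mm. The target cup is at about (0.559,0.379). Moving above the bench pot.

```bash
python3 -m jog '[[0,0,0,-34.5,-33,4,1],[0,0,0,-34.5,-33,4,1],[0,0,0,-34.5,-33,4,1],[0,0,0,-34.5,-33,4,1],[0,0,0,-34.5,-33,4,1],[0,0,0,-34.5,-33,4,1],[0,0,0,-34.5,-33,4,1],[0,0,0,-34.5,-33,4,1],[0,0,0,-34.5,-33,4,1],[0,0,0,-34.5,-33,4,1],[0,0,0,-34.5,-33,4,1],[0,0,0,0,0,0,1]]' 40
python3 - <<'E'
from h import *
s=get_state();im=camera('wrist');cv2.imwrite('pics/w1.png',im[:,:,::-1])
print(s['time'],R.from_rotvec(s['tool_rot']).as_matrix().round(3).tolist(),s['joint_positions'].round(2))
print('tool delta',totool((.446,.21,.056),s),'pix',proj('wrist',[(.446,.21,.062)],s))
for c,st in blobs(im,(15,120,90),(35,255,255),300): 
    P=cast('wrist',(st[0]+st[2]/2,st[1]+st[3]/2),.060,s);print(c,st,P,totool(P,s))
E
```

```text
time: 1.3
ee_pos: [0.4509, 0.1933, 0.2055]
tool_rot: [-0.377, -3.116, 0.009]
wrist_force: [-0.5, 0.4, -0.1]
finger_gap: 0.0853
1.3 [[-0.971, 0.238, -0.004], [0.238, 0.971, -0.005], [0.003, -0.006, -1.0]] [-0.57  0.37  0.09  1.98 -0.04  0.8   0.88]
tool delta [  8.34576242  15.95796141 149.3807312 ] pix [[336.63925898 183.53387342]]
[557.4 147.1] [522, 114, 72, 67, 3838] [0.46018717 0.40149436 0.06      ] [ 40.21118723 205.289425   144.32543232]
[335.1 183.6] [307, 155, 57, 58, 2629] [0.44661298 0.20895862 0.06      ] [  7.51262806  15.06863056 145.38383408]
```

View pics/w1.png

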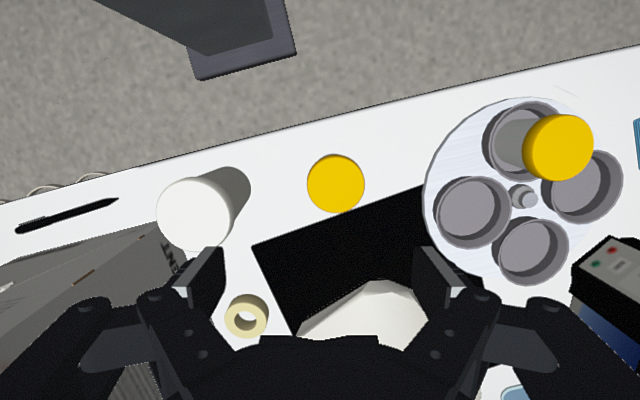

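The wrist view agrees: the cap is at (335,184), and the target cup is the lowest one, at about (532,250), with the hub at (522,196). Descending to the cap.

```bash
python3 -m jog '[[0,0,0,8,15,20,1],[0,0,0,0,0,35,1],[0,0,0,0,0,35,1],[0,0,0,0,0,20,1],[0,0,0,0,0,0,1]]' 40
python3 - <<'E'
from h import *
s=get_state();print(totool((.4466,.2095,.056),s))
import math
im=cv2.imread('pics/w1.png');
s0=dict(tool_rot=np.array([-0.377,-3.116,.009]),ee_pos=np.array([.4509,.1933,.2055]))
P=cast('wrist',(532,251),.052,s0);H=cast('wrist',(523,190),.050,s0);print('rim',P,'hub',H,cast('wrist',(474,212),.052,s0),cast('wrist',(587,184),.052,s0))
E
```

```text
time: 1.85
ee_pos: [0.443, 0.219, 0.0929]
tool_rot: [-0.365, -3.117, -0.001]
wrist_force: [0.4, 0.0, 0.7]
finger_gap: 0.085
[-5.83125526 -8.39934001 36.89962329]
rim [0.55681372 0.37768599 0.052     ] hub [0.49459464 0.37404525 0.05      ] [0.503815   0.32622554 0.052     ] [0.50256747 0.43333301 0.052     ]
```

```bash
python3 -m jog '[[0,0,0,-5.5,-8,0,1],[0,0,0,0,0,0,1],[0,0,0,0,0,28,1],[0,0,0,0,0,0,1]]'
python3 - <<'E'
from h import *
s=get_state();print(totool((.4466,.2095,.056),s))
E
```

```text
time: 2.25
ee_pos: [0.4477, 0.2118, 0.0681]
tool_rot: [-0.362, -3.121, -0.007]
wrist_force: [-0.6, -0.6, -0.1]
finger_gap: 0.0853
[ 0.55577043 -2.5699552  12.06154703]
```

```bash
python3 -m jog '[[0,0,0,-0.5,-2.5,6,1],[0,0,0,0,0,0,0.8],[0,0,0,0,0,0,0.5],[0,0,0,0,0,0,0.3],[0,0,0,0,0,0,0.2],[0,0,0,0,0,0,0.2],[0,0,0,0,0,0,0.2]]' 40
python3 - <<'E'
from h import *
s=get_state();print(totool((.4466,.2095,.056),s))
E
```

```text
time: 2.95
ee_pos: [0.4498, 0.21, 0.0667]
tool_rot: [0.363, 3.115, 0.013]
wrist_force: [1.1, -0.8, -0.9]
finger_gap: 0.0494
[ 3.03125349 -1.31167771 10.6818168 ]
```

Gripped on the cap (gap 49 mm). Lifting, with a look to check the hold.

```bash
python3 -m jog '[[0,0,0,0,0,-8,0.2],[0,0,0,0,0,-20,0.2],[0,0,0,0,0,-30,0.2],[0,0,0,0,0,-35,0.2],[0,0,0,0,0,-25,0.2],[0,0,0,0,0,0,0.2],[0,0,0,0,0,0,0.2]]'
python3 - <<'E'
from h import *
im=camera('side');s=get_state();cv2.imwrite('pics/s1.png',cv2.resize(im[80:280,250:510,::-1],None,fx=3,fy=3))
print(R.from_rotvec(s['tool_rot']).as_matrix().round(3).tolist(),s['joint_positions'].round(2))
p=np.array(s['ee_pos']);print('pot bottom-axis pix',proj('side',[p-[0,0,.0667],p],s))
print(totool((.455,.30,p[2]),s),totool((.5575,.3785,p[2]),s))
E
```

```text
time: 3.65
ee_pos: [0.4481, 0.2087, 0.1911]
tool_rot: [0.363, 3.117, 0.011]
wrist_force: [-0.6, 0.8, -0.3]
finger_gap: 0.0494
[[-0.973, 0.23, 0.004], [0.23, 0.973, 0.007], [-0.003, 0.007, -1.0]] [-0.58  0.39  0.08  2.   -0.05  0.75  0.86]
pot bottom-axis pix [[393.20848436 145.08019493]
 [395.55867829 119.47539076]]
[14.30817325 90.39526324  0.63562869] [-67.41650693 190.33863007   1.58435228]
```

View pics/s1.png

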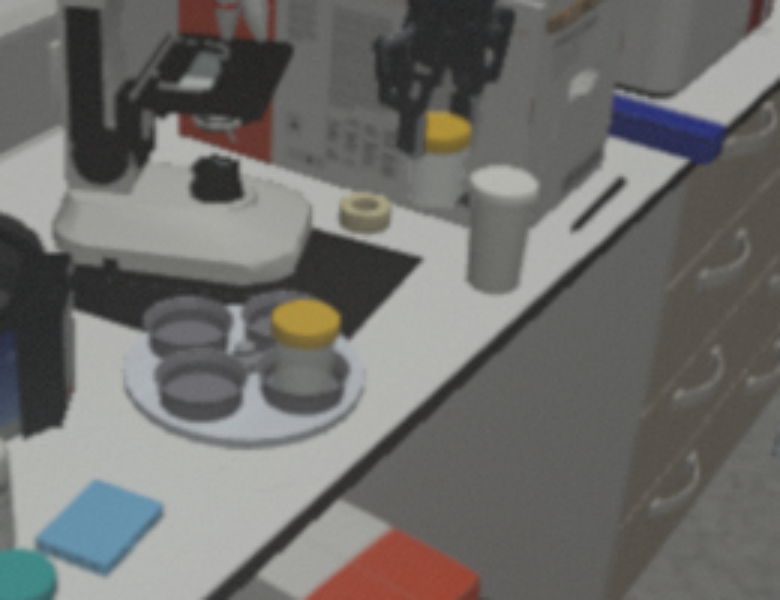

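Pot held upright and clear. Moving to above the far cup by way of the front of the rotor.

```bash
python3 -m jog '[[0,0,0,5,25,0,0.2],[0,0,0,5,32,0,0.2],[0,0,0,-5,30,0,0.2],[0,0,0,-20,25,0,0.2],[0,0,0,-25,25,0,0.2],[0,0,0,-20,25,0,0.2],[0,0,0,-8,15,0,0.2],[0,0,0,0,0,0,0.2],[0,0,0,0,0,0,0.2]]'
python3 - <<'E'
from h import *
s=get_state();P=np.mean([get_state()['ee_pos'] for _ in range(5)],0)
t=np.array([.557,.3785,.033]);print(P,totool((t[0],t[1],P[2]),s),R.from_rotvec(s['tool_rot']).as_matrix()[:,2])
im=cv2.imread('pics/side0.png');
a=np.linspace(0,6.283,60)
for r,z in((.0335,.052),(.029,.033)):
  for q in proj('side',[t*[1,1,0]+[r*np.cos(u),r*np.sin(u),z] for u in a]): cv2.circle(im,tuple(int(round(v*16)) for v in q),3,(0,255,0),-1,shift=4)
im1=cv2.resize(im[150:240,270:400],None,fx=4,fy=4,interpolation=2)
im2=camera('side')[110:230,260:400,::-1];im2=cv2.resize(im2,(520,446),interpolation=2)
cv2.imwrite('pics/s2.png',np.vstack([im1[:150] if 0 else im1[:,:520],im2])[:800])
E
```

```text
time: 4.6
ee_pos: [0.5531, 0.3672, 0.1782]
tool_rot: [-0.363, -3.108, 0.011]
wrist_force: [0.1, -0.5, -0.3]
finger_gap: 0.0497
[0.55308584 0.36722601 0.17820966] [-1.21168907 11.87189986 -0.11492153] [-0.0130888  -0.00564928 -0.99989838]
```

View pics/s2.png

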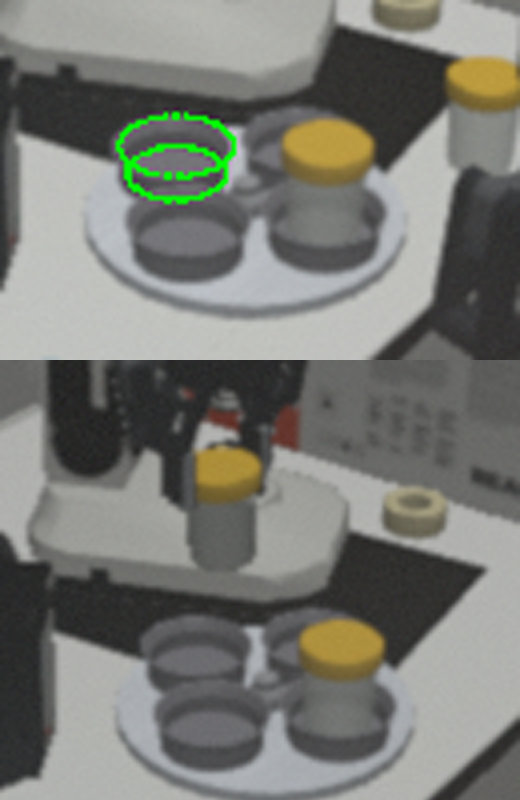

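The projected rim and floor ellipses (green) fit the target cup, so I trust (0.557,0.3785). The held pot is upright above the rotor. Centring, then descending partway.

```bash
python3 -m jog '[[0,-0.6,0,-3,11,0,0.2],[0,0,0,0,0,0,0.2],[0,0,0,0,0,0,0.2],[0,0,0,0,0,15,0.2],[0,0,0,0,0,15,0.2],[0,0,0,0,0,0,0.2],[0,0,0,0,0,0,0.2]]'
python3 - <<'E'
from h import *
s=get_state();P=s['ee_pos'];print(P,totool((.5585,.3775,P[2]),s),R.from_rotvec(s['tool_rot']).as_matrix()[:,2])
im=camera('side')
zc=P[2]-.0107
for c,st in blobs(im[:,:],(15,120,60),(35,255,255),60): print(c,st,'cap' ,cast('side',c,zc).round(4))
print(proj('side',[(.557,.3785,zc)]))
im=im[:,:,::-1].copy()
cv2.imwrite('pics/s3.png',cv2.resize(im[110:240,250:410],None,fx=4,fy=4,interpolation=2))
im=camera('top')
for c,st in blobs(im,(15,120,60),(35,255,255),20):
  if 250<c[0]<400: print('top',c,st,cast('top',c,zc+.006).round(4))
E
```

```text
time: 5.35
ee_pos: [0.557, 0.3759, 0.1493]
tool_rot: [-0.365, -3.12, 0.013]
wrist_force: [0.9, -0.3, -0.5]
finger_gap: 0.0493
[0.55700948 0.37594811 0.14932288] [-1.09206794  1.85396219 -0.01480956] [-0.00161928 -0.00798767 -0.99996679]
[41.8 38.2] [0, 23, 92, 32, 410] cap [2.0891 0.2489 0.1386]
[316.7 152.4] [308, 145, 18, 16, 223] cap [0.5533 0.3723 0.1386]
[ 78.1 219.5] [32, 166, 90, 104, 6542] cap [0.7493 0.8518 0.1386]
[351.7 187.2] [341, 180, 23, 16, 288] cap [0.4085 0.4473 0.1386]
[[313.70043291 152.96169817]]
top [317.9 177.9] [313, 174, 11, 8, 51] [0.5374 0.3846 0.1446]
top [318.8 213.6] [310, 204, 19, 20, 290] [0.4469 0.3803 0.1446]
```

View pics/s3.png

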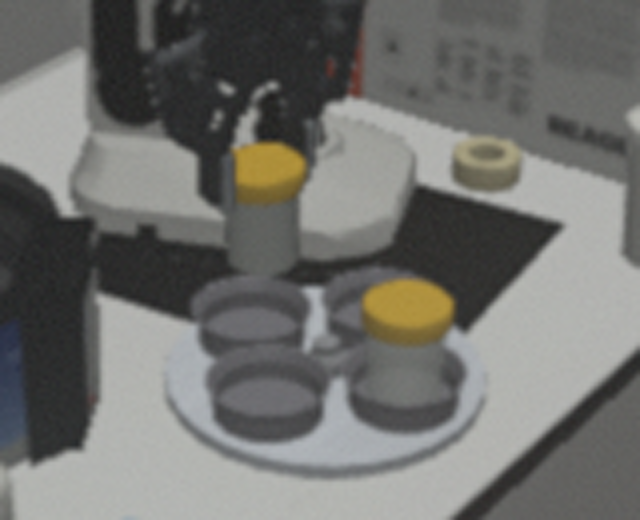

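The pot axis is at about column 315.6 and the cup axis at about 312.8, so I'm shifting about 3 mm in +x and +y. Then descending.

```bash
python3 -m jog '[[0,0,0,-2.2,3.6,0,0.2],[0,0,0,0,0,0,0.2],[0,0,0,0,0,8,0.2],[0,0,0,0,0,8,0.2],[0,0,0,0,0,8,0.2],[0,0,0,0,0,0,0.2],[0,0,0,0,0,0,0.2]]'
python3 - <<'E'
from h import *
s=get_state();P=s['ee_pos'];print(P,totool((.560,.379,P[2]),s),R.from_rotvec(s['tool_rot']).as_matrix()[:,2])
im=camera('side')
zc=P[2]-.0107
for c,st in blobs(im,(15,120,60),(35,255,255),60):
  if 290<c[0]<340: print(c,st)
print(proj('side',[(.557,.3785,zc),(.557,.3785,P[2]-.0667)]))
im=im[:,:,::-1].copy()
cv2.imwrite('pics/s4.png',cv2.resize(im[140:240,270:390],None,fx=5,fy=5,interpolation=2))
E
```

```text
time: 6.15
ee_pos: [0.5608, 0.3794, 0.1245]
tool_rot: [0.365, 3.12, -0.011]
wrist_force: [-0.7, 0.4, -0.4]
finger_gap: 0.0494
[0.56075519 0.37935356 0.12451527] [ 0.6531964  -0.51831515  0.00243739] [-5.59685095e-05 -6.77422262e-03 -9.99977053e-01]
[314.5 162.6] [306, 156, 18, 14, 209]
[[313.67692372 162.63301519]
 [313.62989326 183.68985578]]
```

View pics/s4.png

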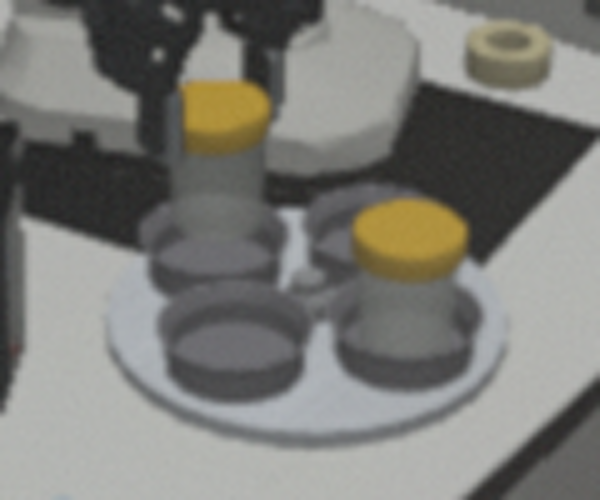

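Pot axis is at column 217 and cup axis at 213 in the crop, under 2 mm off, which is inside the play. Lowering the last 25 mm in small steps.

```bash
python3 -m jog '[[0,0,0,-0.5,0.5,8,0.2],[0,0,0,0,0,7,0.2],[0,0,0,0,0,4,0.2],[0,0,0,0,0,0,0.2],[0,0,0,0,0,0,0.2]]'; python3 -m jog '[[0,0,0,0,0,2,0.2],[0,0,0,0,0,0,0.2],[0,0,0,0,0,0,0.2]]'
```

```text
time: 6.7
ee_pos: [0.5614, 0.3796, 0.1038]
tool_rot: [0.365, 3.12, -0.011]
wrist_force: [-0.2, -1.2, -0.8]
finger_gap: 0.0497
time: 7.0
ee_pos: [0.5616, 0.3797, 0.1021]
tool_rot: [0.365, 3.119, -0.01]
wrist_force: [-0.8, 0.0, -1.0]
finger_gap: 0.0496
```

```bash
python3 -m jog '[[0,0,0,0,0,1.5,0.2],[0,0,0,0,0,0,0.2],[0,0,0,0,0,0,0.2]]'; python3 -m jog '[[0,0,0,0,0,1,0.2],[0,0,0,0,0,0,0.2],[0,0,0,0,0,0,0.2]]'
```

```text
time: 7.3
ee_pos: [0.5617, 0.3798, 0.1008]
tool_rot: [0.365, 3.119, -0.009]
wrist_force: [-0.3, 0.1, -0.3]
finger_gap: 0.0495
time: 7.6
ee_pos: [0.5618, 0.3798, 0.0998]
tool_rot: [0.365, 3.119, -0.009]
wrist_force: [-0.4, 0.0, -1.7]
finger_gap: 0.0494
```

```bash
python3 -m jog '[[0,0,0,0,0,0.8,0.2],[0,0,0,0,0,0,0.2],[0,0,0,0,0,0,0.2]]'; python3 -m jog '[[0,0,0,0,0,0.8,0.2],[0,0,0,0,0,0,0.2],[0,0,0,0,0,0,0.2]]'
```

```text
time: 7.9
ee_pos: [0.5619, 0.3798, 0.0992]
tool_rot: [0.365, 3.118, -0.009]
wrist_force: [0.3, 0.1, 0.2]
finger_gap: 0.0497
time: 8.2
ee_pos: [0.5623, 0.3798, 0.0992]
tool_rot: [0.365, 3.117, -0.008]
wrist_force: [-0.3, -0.0, -1.5]
finger_gap: 0.0494
```

```bash
python3 -m jog '[[0,0,0,0,0,1,0.2],[0,0,0,0,0,0,0.2]]'; python3 -m jog '[[0,0,0,0.5,0,1.2,0.2]]'
python3 - <<'E'
from h import *
s=get_state();print(R.from_rotvec(s['tool_rot']).as_matrix()[:,2])
im=camera('side')[:,:,::-1]
print(proj('side',[(.557,.3785,.089)]),[b for b in blobs(im[:,:,::-1].copy(),(15,120,60),(35,255,255),60) if 290<b[0][0]<340])
cv2.imwrite('pics/s5.png',cv2.resize(im[140:240,270:390],None,fx=5,fy=5,interpolation=2))
E
```

```text
time: 8.4
ee_pos: [0.5628, 0.3797, 0.0992]
tool_rot: [0.366, 3.116, -0.007]
wrist_force: [0.2, -0.7, 0.1]
finger_gap: 0.0492
time: 8.5
ee_pos: [0.563, 0.3797, 0.0989]
tool_rot: [0.366, 3.115, -0.006]
wrist_force: [-1.1, -2.7, 13.9]
finger_gap: 0.0495
[ 0.0047193  -0.00464558 -0.99997807]
[[313.65508832 172.09474145]] [(array([313.3, 171.9]), [305, 165, 18, 15, 219])]
```

View pics/s5.png

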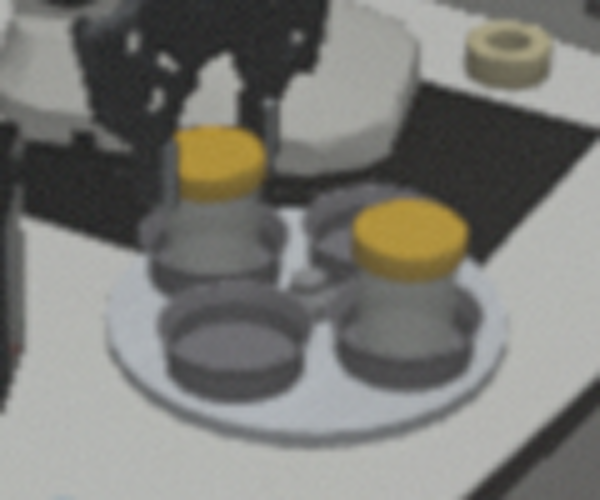

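The pot is centred in the cup, in contact (14 N) at the expected height (TCP 0.0989, against 0.0997 predicted). Releasing gently and retreating straight up.

```bash
python3 -m jog '[[0,0,0,0,0,0,0.2],[0,0,0,0,0,0,0.62],[0,0,0,0,0,0,0.7],[0,0,0,0,0,0,0.8],[0,0,0,0,0,0,0.9],[0,0,0,0,0,0,0.9]]' 20; python3 -m jog '[[0,0,0,0,0,-8,0.9],[0,0,0,0,0,-20,0.9],[0,0,0,0,0,-35,0.9],[0,0,0,0,0,-40,0.9],[0,0,0,20,0,-30,0.9],[0,0,0,35,0,0,0.9],[0,0,0,40,0,0,0.9],[0,0,0,30,0,0,0.9],[0,0,0,0,0,0,0.9],[0,0,0,0,0,0,0.9]]'
python3 - <<'E'
from h import *
im=camera('side');s=get_state();w=camera('wrist')
for c,st in blobs(im,(15,120,60),(35,255,255),60):
  if 290<c[0]<380: print('side',c,st,cast('side',c,.089).round(4))
for c,st in blobs(w,(15,120,60),(35,255,255),300): print('w',c,st,cast('wrist',c,.093,s).round(4))
t=camera('top')
for c,st in blobs(t,(15,120,60),(35,255,255),40):
  if 290<c[0]<400: print('top',c,st,cast('top',c,.093).round(4))
a=cv2.resize(im[140:240,270:390,::-1],(480,400)[::1]);
cv2.imwrite('pics/f.png',np.hstack([cv2.resize(w[:,:,::-1],(480,300)),cv2.resize(im[140:240,270:390,::-1],(318,265)).copy() if 0 else cv2.copyMakeBorder(cv2.resize(im[140:240,270:390,::-1],(318,265)),0,35,0,0,0)]))
E
```

```text
time: 9.15
ee_pos: [0.5627, 0.3798, 0.0981]
tool_rot: [0.366, 3.115, -0.007]
wrist_force: [0.1, 0.4, 0.3]
finger_gap: 0.0768
time: 10.15
ee_pos: [0.4377, 0.41, 0.2413]
tool_rot: [0.369, 3.112, -0.0]
wrist_force: [-0.6, -0.1, -0.7]
finger_gap: 0.077
side [312.1 172. ] [302, 165, 21, 15, 242] [0.5601 0.3803 0.089 ]
side [351.6 187.1] [341, 180, 23, 16, 286] [0.4516 0.3795 0.089 ]
w [288.4 212.3] [261, 185, 56, 56, 2483] [0.4509 0.3802 0.093 ]
w [315.3 313.6] [290, 289, 51, 50, 2004] [0.5585 0.3787 0.093 ]
w [626.2 357.6] [604, 340, 36, 44, 793] [0.7044 0.7006 0.093 ]
```

View pics/f.png

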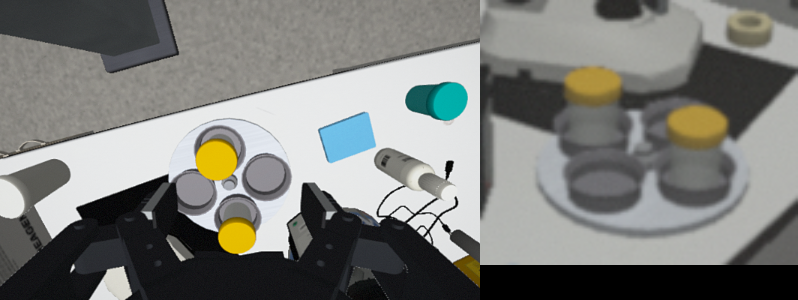

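The pot stands upright in the cup opposite the loaded one, with its cap at (0.559,0.379) and at seated height. The loaded pot is unmoved at (0.451,0.380), and the tall pot is standing. Handing in.

```bash
python3 -c "
from station import manip;print(manip.close_job())"
```

```text
the job is handed in; nothing more can be done
None
```

I took the bench specimen pot by its cap and set it down in the cup straight across from the loaded one. I lowered it in small steps until it touched the cup floor at about 14 N, then released it, backed off and handed the job in at about 10 s.

- **Placed pot:** The last side and wrist views agree within about 2 mm. The cap is at about (0.559, 0.379), upright and at seated height. The measured cup axis is (0.557, 0.3785).
- **Other pots:** The loaded pot's cap measured (0.451, 0.380), the same as at the start. The tall white pot is still standing, by eye only; I did not measure its position again.
- **Missing check:** The last top view found neither yellow cap, probably because the arm blocked it, so it confirms nothing.
- **Contact force:** The wrist-force readings stayed within about 2 N of zero through several small steps before the 14 N. I therefore judged contact by both the force and the height: the tool was at 0.0989 m, against 0.0997 m expected.

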